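# Balance the flat reference plate on the master cylinder

## Task

Set up the levelling check: take the wide steel master cylinder that stands on the bench and lay it gently on its side in the V cradle, centred along it. Then slide the flat aluminium plate, without lifting it, off the loading ledge until it balances on the cylinder's round top alone, squarely across it, about level and clear of the ledge. Leave the slim cylinder, the ring gauge, the wooden gauge case and the dial indicator where they are.

Things in the scene. Friction and masses are not known exactly. Their poses are not given: they have to be found in the camera images.
- stand: Fixed grey stand: base plate 315 x 140 x 12 mm (x -263 to +52 mm in its frame) with a V cradle and a loading ledge. Origin on the bench below the middle of the V; x = sliding direction from ledge to cradle, y along the V groove, z up. The master cylinder lying in the V has its axis at x=0, z=65 mm and its crown at z=97 mm.
- cradle (a point): Where the middle of the lying master cylinder belongs: 65 mm above the stand's origin. The V: two steel faces at 45 deg, 100 mm long along y, 59 mm wide over all, upper edges 45 mm above the bench, free space on both sides for fingers (ledge edge 61 mm from the axis).
- ledge_edge (a point): Middle of the upper edge of the loading ledge facing the cradle, at stand x=-61, y=0, z=98 mm (1 mm above the crown). The ledge is a flat table 195 mm long (stand x -256 to -61), 130 mm wide in y, 14 mm thick, on posts.
- master: Wide steel master cylinder, 64 mm diameter, 110 mm long, closed ends with a dark bore disc, about 0.6 kg, standing upright on the bench. Origin at the centre of the end it stands on at the start; its z axis is the cylinder's axis, pointing to the other end.
- master_mid (a point): Middle of the master cylinder, on its axis, 55 mm from either end.
- plate: Flat plain aluminium plate, 120 mm (its x) by 96 mm (its y) by 10 mm thick (its z), about 0.3 kg, lying on the loading ledge with its x roughly along the stand's x. Origin at the centre of its underside; centre of mass in the middle of the plate. Too wide to be grasped across.
- slim: Bystander: slim steel cylinder, 42 mm diameter, 110 mm tall, upright. Origin at the centre of its foot.
- ring_gauge: Bystander: steel ring gauge lying flat, 72 mm outside, 36 mm bore, 28 mm high. Origin at the centre of its underside.
- gauge_case: Bystander: closed wooden gauge case, 130 x 80 x 45 mm (x, y, z), 0.9 kg, near one end of the V cradle. Origin at the centre of its underside.
- indicator: Bystander: dial indicator on a block stand near the other end of the V cradle: block 50 x 56 x 55 mm, 12 mm post up to 175 mm, a bar at 165 mm carrying a 52 mm dial 55 mm to its +x side. Origin at the centre of the block's underside; 0.95 kg, tips easily.
Things that resemble listed ones, but are neither listed nor needed, are in the scene too. What is meant by the plate is not green or yellow, and is the larger of those in its own colour.

How it is judged (in metres and radians):
On the way:
1. the master cylinder lies released in the V cradle, centred, while the plate is still on the ledge alone (angle between the z axis of master and the y axis of stand, either way round below 0.1 rad and distance between master_mid and cradle below 0.02 m and z of master_mid in the frame of stand below 0.069 m and contact force between each of master, plate and stand above 0.5 N and contact force between each of the fingers, plate and master below 0.05 N), for 0.3 s.
At the end, for the whole second after the job is handed in: Cylinder lying in the V, middle within 20 mm of the cradle's, axis within 6 deg of the groove. Plate resting on the cylinder alone, level within 9 deg, square across within 12 deg. All at rest; the four bystanders within 20 mm of their starts (angle between the z axis of master and the y axis of stand, either way round below 0.1 rad and distance between master_mid and cradle below 0.02 m and z of master_mid in the frame of stand below 0.069 m and contact force between master and stand above 0.5 N and contact force between plate and master above 0.5 N and contact force between plate and stand below 0.05 N and angle between plate's own z axis and vertical below 0.16 rad and angle between the x axis of plate and the x axis of stand, either way round below 0.21 rad and z of plate in the frame of stand above 0.09 m and linear speed of plate below 0.03 m/s and angular speed of plate below 0.25 rad/s and linear speed of master below 0.02 m/s and distance of each of slim, ring_gauge, gauge_case, indicator from where it was at the start of the episode below 0.02 m); the robot touches nothing.
It fails at once if the plate is lifted: its middle more than 20 mm above the ledge's level (z of plate in the frame of stand above 0.118 m).
It fails at once if the plate falls: its middle more than 25 mm below the ledge's level (z of plate in the frame of stand below 0.073 m).
It fails at once if the master cylinder is dropped or slammed on the stand (over 80 N) (contact force between master and stand above 80 N).
It fails at once if the slim cylinder, the ring gauge, the gauge case or the dial indicator is displaced by more than 20 mm or toppled (distance of any of slim, ring_gauge, gauge_case, indicator from where it was at the start of the episode above 0.02 m or angle between any of slim, ring_gauge, gauge_case, indicator's own z axis and vertical above 0.5 rad).
It also fails if it takes over 56 s, if anything falls off the work surface, if the arm or the gripper's body presses on something with over 40 N, if the wrist force passes 120 N, or if a joint passes its speed limit or range.

## Robot

A 6-joint arm with a two-finger parallel gripper is mounted at the origin on the work surface. World frame = base frame: x ahead of the robot, y to its left, z up, the work surface at z = 0. Lengths are in mm, angles in degrees, forces in N, time in s.
With the tool pointing down it reaches from about 425 to 1125 mm from the base axis. Payload 14.9 kg.
Tool frame: the origin (TCP) lies at the very end of the fingers, on their centre line; the grasp point (between the pads) lies 19 mm behind it; z points along the fingers, y is the line along which they close (so a half turn about z gives the same grasp; the last joint's range is limited). The gripper opens to 91 mm and grips with 3 to 60 N. Pads are 32 mm wide; open, the fingers measure 118 mm over their backs; the gripper's body (76 mm by 178 mm) begins 60 mm behind the grasp point.
Start: joints at [-1.908, 21.709, 99.362, -0, 58.929, -1.908], TCP at [700.013, -0.006, 213.932] pointing down, gripper open.
Joint ranges: [-158.91, 158.91], [-42.39, 125.64], [0.06, 152.35], [-60.88, 240.88], [17.5, 164.5], [-176.32, 176.32]. Speed limits (degrees/s): [108.29, 108.29, 136.94, 180, 180, 180].

## Interface

Orientations are given as a 3x3 rotation matrix whose columns are the frame's x, y, z axes.
In Python, from station import arm gives the robot as it stands. The module is installed in compiled form; this text tells all that it offers.
- The arm moves only by the tool move_arm, never from a script. Its argument "moves" is a list that holds one entry, the list of rows, each a list of 7 numbers: the shift along the tool's x, y, z in mm, then the turn, a rotation vector about the tool's x, y, z in rad, then the opening, from 0 (shut) to 1 (fully open). A call has 1 to 8 rows; each row shifts and turns the commanded pose from where the row before left it, along the tool's axes as they then stand; what a row does not reach is not made up. A row lasts 1/8 s, in which the tool goes at most 62.5 mm and 10.7 degrees, less where a joint would pass 70% of its speed; a pose out of reach is approached as far as the arm can. A call is refused whole if a number of a shift passes 62.5 or a number of a turn 0.188, either way. A call with a gripper value outside its range is refused whole. The fingers move at their own pace and stop on an object; "grip_force" is the grip in N (left out, the last holds). Time passes only in rows, so rows that do not move let the fingers close. It gives the time, the measured TCP pose, the force, the opening and the grip force at its end, in the units of the state.
- arm.observe(): the state, without advancing time (a new reading comes with each control period).
- arm.snapshot(name): name is "scene" or "side" or "wrist"; returns the picture (420x560x3 uint8, red, green, blue); there is no depth.
- arm.camera_model(name): a dict with "mtx" (3x3 intrinsics, pixels), "rvec" (rotation vector, rad) and "tvec" (3), from world to camera coordinates, as OpenCV has them; the wrist camera has in their place "mount" (4x4, takes a point from camera to tool coordinates, whose origin is the TCP and whose axes are the flange's). Camera axes: x right, y down, z forward; pixel columns grow to the right and rows downward; lengths in mm; the calibration is good to about 2 mm. A picture is of the moment at which its call begins: read the wrist's pose just before it. camera_model takes no time and is no camera call.
- arm.close_job(): hands the job in; it is judged then, once.
Trained networks look in the newest picture that a camera, given by its name, has taken for a name from the list of things; names that differ only in an ending like _2 or _b are one class to them, and where a whole thing is asked for, a point or a joint stands for the part that bears it (a point fixed in the world has none). Each returns a list of dicts, best first, with "p" (0 to 1); they miss things now and then, are a little off and sometimes report something else, mostly with a low value. They report only what shows in the picture. A call takes as long as a camera call. They do not tell look-alikes from the thing itself.
- arm.boxes_of(camera, label): "pixel" ([column, row] in pixels, amid what is visible of it).
- arm.outline_of(camera, label): "mask" (420x560 bool, what is visible of it) and "pixel" ([column, row] in pixels, amid what is visible of it).
- arm.pinpoint(camera, label): "pixel" ([column, row] in pixels: a listed point, or the origin of a listed thing).
The state is a dict: "time": time; "joints": joint angles; "qd": joint speeds; "joint_torque": joint torques, N m; "tcp_pos": TCP position; "ee_rot": TCP orientation; "wrist_force": force on the tool from outside, world axes, zero at the start; "ft_torque": the same for the moment, N m; "width": finger opening in mm; "grip_force": force on a finger pad.
Only numpy, scipy, OpenCV 4.12 (cv2) and the standard library are available. Lean on these libraries where they do the work, as an engineer would, in place of code of your own. Each camera call takes 0.05 s, during which the arm holds its last target. There are 200 camera calls.

## Working session

There is one attempt and no reset: what is moved stays moved. The work goes in short steps, Python scripts to look and compute and a tool call to move; the robot and the scene stay as the last step left them, time stands still between calls to the robot, and variables do not carry over. Pictures are saved under pics/ and viewed, at most 10 in all, crops included, and the job is handed in when it is done.

Besides the shell and the picture viewer there is one more tool, called after ">>>" as name([rows], argument=value, ...), one row to a line, values as JSON. move_arm: Moves the arm, as the interface text tells. Its arguments: {"type":"object","properties":{"moves":{"type":"array","items":{"type":"array","items":{"type":"array","items":{"type":"number"}}}},"grip_force":{"type":"number"}},"required":["moves"]}

```bash
mkdir -p pics
cat > h.py <<'E'
import numpy as np, cv2
from station import arm
L=["stand","cradle","ledge_edge","master","master_mid","plate","slim","ring_gauge","gauge_case","indicator"]
def P(cam):
    m=arm.camera_model(cam); K=np.array(m["mtx"],float)
    if "mount" in m:
        s=arm.observe(); T=np.eye(4); T[:3,:3]=s["ee_rot"]; T[:3,3]=s["tcp_pos"]
        W=np.linalg.inv(T@np.array(m["mount"])); R,t=W[:3,:3],W[:3,3]
    else:
        R=cv2.Rodrigues(np.array(m["rvec"],float))[0]; t=np.array(m["tvec"],float).ravel()
    return K,R,t
def shot(cam,name):
    M=P(cam); im=arm.snapshot(cam); cv2.imwrite(f"pics/{name}.png",cv2.cvtColor(im,cv2.COLOR_RGB2BGR)); return im,M
def plane(M,px,z):
    K,R,t=M; d=R.T@np.linalg.inv(K)@np.array([px[0],px[1],1.]); c=-R.T@t
    return c+d*(z-c[2])/d[2]
def proj(M,X):
    K,R,t=M; p=K@(R@np.asarray(X,float)+t); return p[:2]/p[2]
def tri(Ms,pxs):
    A=[];b=[]
    for (K,R,t),p in zip(Ms,pxs):
        d=R.T@np.linalg.inv(K)@np.array([p[0],p[1],1.]); d/=np.linalg.norm(d); c=-R.T@t
        Q=np.eye(3)-d[:,None]*d; A.append(Q); b.append(Q@c)
    x=np.linalg.lstsq(np.vstack(A),np.hstack(b),rcond=None)[0]
    return x, [np.linalg.norm(Q@x-bb) for Q,bb in zip(A,b)]
E
python3 - <<'E'
from h import *
Ms={c:shot(c,c+"0")[1] for c in ("scene","side")}
for c in Ms: print(c,"cam at",np.round(-Ms[c][1].T@Ms[c][2]))
for l in L:
    r={c:arm.pinpoint(c,l) for c in Ms}
    print(l,{c:[(np.round(d["pixel"]).astype(int).tolist(),round(d["p"],2)) for d in r[c]] for c in r})
    if all(r.values()):
        x,e=tri(list(Ms.values()),[r[c][0]["pixel"] for c in Ms]); print("   ",np.round(x),np.round(e,1))
a=cv2.imread("pics/scene0.png");b=cv2.imread("pics/side0.png")
E
```

```text
scene cam at [1464. -670.  996.]
side cam at [403. 796. 720.]
stand {'scene': [([273, 263], 0.78)], 'side': [([242, 200], 0.8)]}
    [ 644. -197.   -3.] [2.5 2.5]
cradle {'scene': [([274, 245], 0.93)], 'side': [([239, 184], 0.76)]}
    [ 643. -190.   61.] [2.4 2.4]
ledge_edge {'scene': [([261, 228], 0.93), ([326, 248], 0.55)], 'side': [([262, 174], 0.66)]}
    [ 583. -203.   90.] [3.6 3.6]
master {'scene': [([357, 212], 0.86)], 'side': [([227, 292], 0.64)]}
    [595. 157.  -4.] [6. 6.]
master_mid {'scene': [([363, 198], 0.8)], 'side': [([228, 272], 0.93)]}
    [595. 163.  59.] [1.8 1.8]
plate {'scene': [([243, 212], 0.97), ([291, 208], 0.91), ([179, 233], 0.76), ([122, 230], 0.6)], 'side': [([304, 250], 0.97), ([287, 175], 0.94), ([357, 155], 0.8), ([331, 172], 0.48)]}
    [ 405. -126.  -60.] [52.7 52.7]
slim {'scene': [([382, 188], 0.81)], 'side': [([244, 358], 0.95)]}
    [525. 320. -11.] [1.5 1.5]
ring_gauge {'scene': [([343, 187], 0.74)], 'side': [([288, 309], 0.89)]}
    [457. 195.  -2.] [2.3 2.3]
gauge_case {'scene': [([277, 263], 0.71), ([228, 287], 0.6)], 'side': [([244, 172], 0.73)]}
    [ 666. -224.   60.] [30.9 30.9]
indicator {'scene': [([326, 249], 0.79), ([383, 184], 0.54)], 'side': [([217, 234], 0.66), ([247, 170], 0.46)]}
    [676. -31.  -3.] [1.8 1.8]
```

View pics/scene0.png

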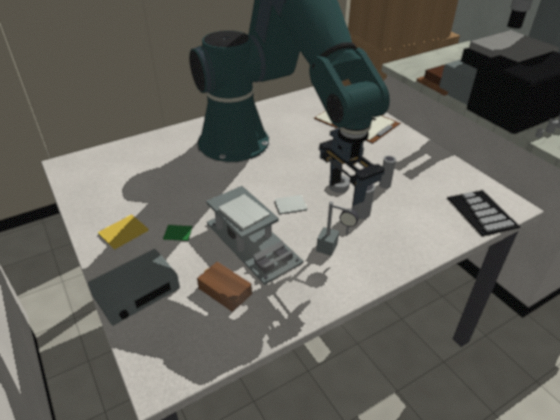

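View pics/side0.png

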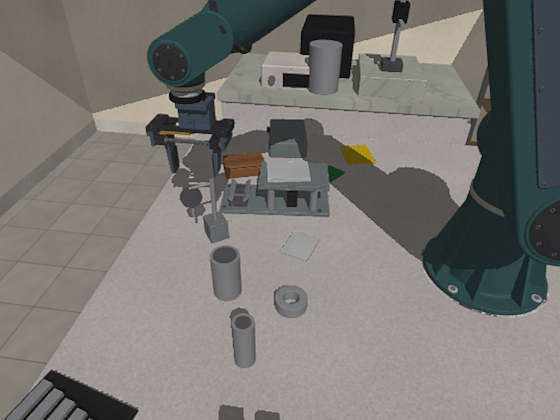

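Scene: the plate lies on the ledge at (243,212), with a look-alike on the bench at (290,207). The indicator is at (326,245) and the case at (225,287). Side: the master is at (227,273), slim at (244,340) and the ring at (290,300). All of these match the triangulations.

```bash
cat >> h.py <<'E'
import json
def log():
    s=arm.observe(); open("log.txt","a").write(json.dumps([list(map(float,s["joints"])),list(map(float,s["tcp_pos"])),np.array(s["ee_rot"]).tolist()])+"\n"); return s
E
python3 - <<'E'
from h import *
s=log(); print(np.round(s["ee_rot"],3),s["time"],s["width"]); print(np.round(arm.camera_model("wrist")["mount"],3),arm.camera_model("wrist")["mtx"])
E
```

```text
[[ 0.  1.  0.]
 [ 1. -0.  0.]
 [ 0.  0. -1.]] 1.1 91.28749504500107
[[  -0.      -0.958   -0.288   81.438]
 [   1.      -0.      -0.      -0.402]
 [   0.      -0.288    0.958 -170.169]
 [   0.       0.       0.       1.   ]] [[335.45974838   0.         277.49662551]
 [  0.         335.45974838 210.31400533]
 [  0.           0.           1.        ]]
```

>>> move_arm([
  [[-32,-22,-38,0,0,0,1],[-32,-22,-38,0,0,0,1],[-32,-22,-38,0,0,0,1],[-32,-22,-38,0,0,0,1],[0,0,0,0,0,0,1],[0,0,0,0,0,0,1]],
])

```text
time: 1.85
tcp_pos: [611.9, -127.9, 365.5]
ee_rot: [[0.0, 1.0, -0.0], [1.0, -0.0, 0.0], [0.0, -0.0, -1.0]]
wrist_force: [-0.1, 0.2, -0.3]
width: 91.5
grip_force: 0.0
```

Run:
```python
from h import *
s=log(); print(np.round(s["tcp_pos"],1),np.round(s["joints"],1))
im,M=shot("wrist","w1")
Z=dict(stand=0,cradle=65,ledge_edge=98,master=0,master_mid=55,plate=98,slim=0,ring_gauge=0,gauge_case=0,indicator=0)
for l in L:
    for d in arm.pinpoint("wrist",l): print(l,np.round(d["pixel"],1),round(d["p"],2),np.round(plane(M,d["pixel"],Z[l])))
```

```text
[ 611.9 -127.9  365.5] [-13.9   6.8 101.7   0.   71.5 -13.9]
stand [296.4 204.7] 0.73 [ 642. -198.    0.]
cradle [302.9 215.6] 0.57 [ 649. -196.   65.]
ledge_edge [260.5 223.5] 0.6 [ 588. -197.   98.]
plate [168.8  86.1] 0.85 [478. -19.  98.]
plate [202.2 239.7] 0.71 [ 506. -221.   98.]
gauge_case [310.5 292.1] 0.89 [ 670. -361.    0.]
indicator [320.7  95.6] 0.6 [677. -26.   0.]
indicator [303.3 214.6] 0.56 [ 654. -215.    0.]
```

View pics/w1.png

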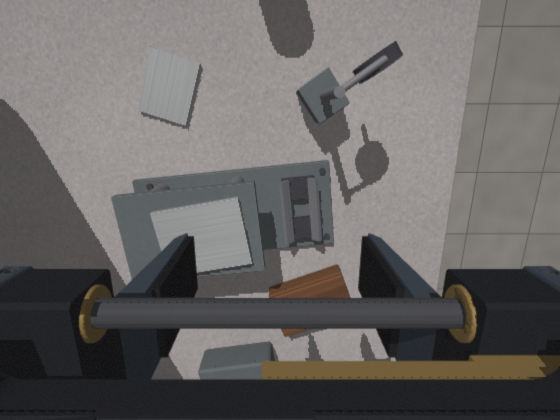

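The wrist view shows the ledge corners at (113,196), (252,181) and (263,270). Plate corners are at (152,213), (240,198) and (251,260). The V spans columns 280–322, the case is at (312,300), and the indicator block at (322,96) has its dial at (380,62).

Run:
```python
from h import *
from scipy.optimize import least_squares
M=P("wrist")
def sp(p,X):
    c,s=np.cos(p[2]),np.sin(p[2]); return [p[0]+c*X[0]-s*X[1],p[1]+s*X[0]+c*X[1],X[2]]
obs=[((-256,65,98),(113,196)),((-61,65,98),(252,181)),((-61,-65,98),(263,270)),((52,70,12),(328,161)),((52,-70,12),(333,245))]
f=lambda p:np.hstack([proj(M,sp(p,X))-q for X,q in obs])
r=least_squares(f,[644,-197,.1]);print("stand",r.x,np.degrees(r.x[2]),np.round(f(r.x),1))
po=[((-60,48,108),(152,213)),((60,48,108),(240,198)),((60,-48,108),(251,260))]
g=lambda p:np.hstack([proj(M,sp(p,X))-q for X,q in po])
q=least_squares(g,[506,-205,.1]);print("plate",q.x,np.degrees(q.x[2]),np.round(g(q.x),1))
c,s=np.cos(r.x[2]),np.sin(r.x[2]);d=q.x[:2]-r.x[:2];print("plate in stand",d@[c,s],d@[-s,c])
print("dial",plane(M,(380,62),165),"post",plane(M,(338,92),165),"case top",[np.round(plane(M,x,45)) for x in ((269,288),(340,266))])
for cam in("scene","side"):
    m=P(cam); print(cam,[np.round(proj(m,sp(r.x,X))).tolist() for X,_ in obs],"plate",[np.round(proj(m,sp(q.x,X))).tolist() for X,_ in po])
    o=arm.outline_of(cam,"master") if cam=="side" else []
    for x in o:
        ys,xs=np.where(x["mask"]);print(x["p"],x["pixel"],xs.min(),xs.max(),ys.min(),ys.max())
m=P("side")
for z in(0,110):
    print(z,[np.round(proj(m,(595+dx,160+dy,z))).tolist() for dx,dy in((0,0),(32,0),(-32,0),(0,32),(0,-32))])
```

```text
stand [ 6.46481753e+02 -1.98116359e+02  9.43029362e-02] 5.403160239491581 [-3.3 -0.3  1.6  1.3  1.   0.4  0.9 -0.   0.1 -1.1]
plate [ 5.09951814e+02 -2.14302973e+02  1.73139260e-01] 9.920148858516527 [-1.  -1.1 -1.  -1.1  2.1  2.5]
plate in stand -137.4474896714857 -3.2585934894679083
dial [ 7.15963010e+02 -1.45196626e-01  1.65000000e+02] post [674.65353896 -28.99958735 165.        ] case top [array([ 597., -327.,   45.]), array([ 712., -288.,   45.])]
scene [[242.0, 184.0], [278.0, 217.0], [241.0, 235.0], [303.0, 260.0], [263.0, 282.0]] plate [[244.0, 193.0], [270.0, 213.0], [244.0, 227.0]]
side [[330.0, 187.0], [258.0, 185.0], [262.0, 161.0], [219.0, 209.0], [226.0, 183.0]] plate [[310.0, 178.0], [266.0, 179.0], [266.0, 161.0]]
0.56 [224.1, 274.9] 211 240 245 300
0 [[229.0, 290.0], [215.0, 289.0], [243.0, 292.0], [226.0, 301.0], [232.0, 280.0]]
110 [[226.0, 255.0], [212.0, 253.0], [241.0, 256.0], [223.0, 265.0], [230.0, 245.0]]
```

>>> move_arm([
  [[46,-2,0,0,0,0,1],[46,-3,0,0,0,0,1],[46,-3,0,0,0,0,1],[46,-2,0,0,0,0,1],[30,0,0,0,0,0,1],[0,0,0,0,0,0,1],[0,0,0,0,0,0,1]],
])

```text
time: 3.32
tcp_pos: [602.0, 85.5, 365.9]
ee_rot: [[-0.0, 1.0, -0.0], [1.0, 0.0, -0.0], [-0.0, -0.0, -1.0]]
wrist_force: [-0.1, -0.5, 0.5]
width: 91.3
grip_force: 0.0
```

Run:
```python
from h import *
s=log(); print(np.round(s["tcp_pos"],1),np.round(s["joints"],1))
im,M=shot("wrist","w2")
Z=dict(master=0,master_mid=55,slim=0,ring_gauge=0,indicator=0)
for l in Z:
    for d in arm.pinpoint("wrist",l): print(l,np.round(d["pixel"],1),round(d["p"],2),np.round(plane(M,d["pixel"],Z[l])))
m=P("side"); sc=P("scene")
print([(l,np.round(tri([M,m,sc],[arm.pinpoint("wrist",l)[0]["pixel"]]+a)[0],1)) for l,a in (("master_mid",[(228,272),(363,198)]),("master",[(227,292),(357,212)]))])
cv2.imwrite("pics/w2.png",cv2.cvtColor(im,cv2.COLOR_RGB2BGR))
from scipy.optimize import least_squares
from scipy.spatial.transform import Rotation as Ro
for l in open("log.txt"):
    j,p,R=json.loads(l);q=np.radians(j)
    a=np.radians(j[0]); print(np.round([p[0]*np.cos(a)+p[1]*np.sin(a),-p[0]*np.sin(a)+p[1]*np.cos(a),p[2]],1),np.round(j,1))
    Rj=Ro.from_euler("ZYZYZ",[q[0],q[1]+q[2],q[3],q[4],q[5]]).as_matrix(); print(np.round(Rj.T@R,3).tolist())
```

```text
[602.   85.5 365.9] [  5.9   5.1 103.6  -0.   71.4   5.9]
master [277.  117.3] 0.92 [601. 155.   0.]
master_mid [318.6 228.6] 0.3 [664.  -7.  55.]
ring_gauge [178.2 102.6] 0.77 [450. 177.   0.]
indicator [316.7 232.2] 0.84 [668. -33.   0.]
indicator [217.6 362.1] 0.75 [ 486. -300.    0.]
[('master_mid', array([633.1,  90.1,  82.8])), ('master', array([597.3, 156. ,  -4.4]))]
[699.6  23.3 214. ] [-1.9 21.7 99.4  0.  58.9 -1.9]Traceback (most recent call last):
  File "<stdin>", line 15, in <module>
  File "scipy/spatial/transform/_rotation.pyx", line 1413, in scipy.spatial.transform._rotation.Rotation.from_euler
ValueError: Expected axis specification to be a non-empty string of upto 3 characters, got ZYZYZ
```

View pics/w2.png

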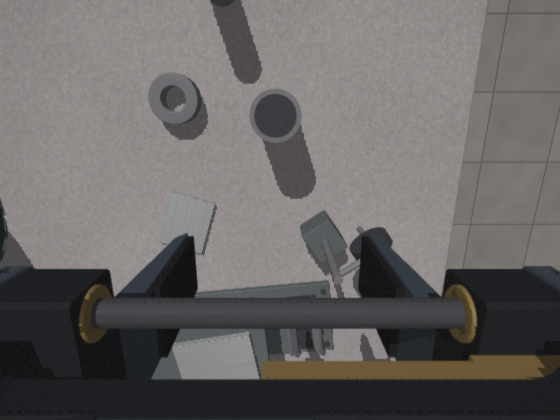

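The master's top ring is centred at about (276,116), radius 26 px. The ring gauge is at (174,98) and the indicator block at (323,238). I'll start the tilt and use it to identify the kinematics.

>>> move_arm([
  [[0,0,0,0,0.18,0,1],[0,0,0,0,0.18,0,1],[0,0,0,0,0.18,0,1],[0,0,0,0,0,0,1]],
])

```text
time: 4.22
tcp_pos: [601.8, 84.2, 364.7]
ee_rot: [[0.004, 1.0, -0.0], [0.858, -0.003, 0.514], [0.514, -0.002, -0.858]]
wrist_force: [0.8, 0.1, -1.3]
width: 91.2
grip_force: 0.0
```

```bash
cat >> h.py <<'E'
from scipy.optimize import least_squares
from scipy.spatial.transform import Rotation as Ro
def rz(a): return Ro.from_euler("Z",a).as_matrix()
def ry(a): return Ro.from_euler("Y",a).as_matrix()
C=np.array([[0,-1,0],[1,0,0],[0,0,1.]])  # refined by check
def fk(q,g):
    a1,h,lat,L2,x3,L3,Lt=g
    B=rz(q[0]); S=B@ry(q[1]); E=B@ry(q[1]+q[2]); R=E@rz(q[3])@ry(q[4])@rz(q[5])
    w=B@[a1,lat,h]+S@[0,0,L2]+E@[x3,0,L3]
    return w+R@[0,0,Lt],R@C
def data(): return [json.loads(l) for l in open("log.txt")]
def fit():
    D=data(); f=lambda g:np.hstack([fk(np.radians(j),g)[0]-p for j,p,R in D]+[(g-g0)*.003])
    g0=np.array([0,350,23,450,0,450,300.]); return least_squares(f,g0).x,f
E
python3 - <<'E'
from h import *
M3=data()[-1]
s=log(); print(np.round(s["tcp_pos"],1),np.round(s["joints"],1),np.round(s["ee_rot"],3).tolist())
for j,p,R in data():
    q=np.radians(j); E=rz(q[0])@ry(q[1]+q[2])@rz(q[3])@ry(q[4])@rz(q[5]); print(np.round(E.T@R,3).tolist())
g,f=fit(); print(np.round(g,1),np.round(f(g),1))
m=arm.camera_model("wrist");T=np.eye(4);T[:3,:3]=M3[2];T[:3,3]=M3[1];W=np.linalg.inv(T@np.array(m["mount"]))
M=(np.array(m["mtx"]),W[:3,:3],W[:3,3]); print("master top",plane(M,(276,116),110),plane(M,(249.5,116),110)[0]-plane(M,(302,116),110)[0])
E
```

```text
[601.8  84.2 364.7] [ -7.3   6.5 106.1  32.   74.4 -17.9] [[0.004, 1.0, -0.0], [0.858, -0.003, 0.514], [0.514, -0.002, -0.858]]
[[0.0, -1.0, -0.0], [1.0, 0.0, 0.0], [-0.0, -0.0, 1.0]]
[[0.0, -1.0, -0.0], [1.0, 0.0, 0.0], [-0.0, -0.0, 1.0]]
[[0.0, -1.0, -0.0], [1.0, 0.0, 0.0], [-0.0, -0.0, 1.0]]
[[0.0, -1.0, -0.0], [1.0, 0.0, 0.0], [-0.0, -0.0, 1.0]]
[  0.  318.   23.3 550.5  41.  603.8 268.8] [-0.  -0.   0.  -0.   0.  -0.  -0.  -0.  -0.   0.   0.  -0.   0.  -0.1
  0.   0.3  0.1  0.5 -0.1]
master top [599.69681893 159.04061106 110.        ] -64.24689807529444
```

```bash
cat >> h.py <<'E'
LO=np.array([-158.91,-42.39,.06,-60.88,17.5,-176.32]);HI=np.array([158.91,125.64,152.35,240.88,164.5,176.32])
VM=.7*np.array([108.29,108.29,136.94,180,180,180])/8
def ik(p,R,q0,g):
    f=lambda q:np.hstack([fk(q,g)[0]-p,300*(fk(q,g)[1]-R).ravel()])
    r=least_squares(f,q0); return r.x,np.abs(r.fun).max()
PSI=np.radians(5.4); O=np.array([646.,-197.,0]); MAS=np.array([600.,159.,0])
def tool(tz,ty):
    tz=np.array(tz,float);tz/=np.linalg.norm(tz);ty=np.array(ty,float);ty-=tz*(ty@tz);ty/=np.linalg.norm(ty)
    return np.column_stack([np.cross(ty,tz),ty,tz])
def xs(): return np.array([np.cos(PSI),np.sin(PSI),0])
def ys(): return np.array([-np.sin(PSI),np.cos(PSI),0])
def plan(wps,show=True):
    """wps: list of (pos,R,n); prints rows from the measured pose and joint checks"""
    s=arm.observe(); p=np.array(s["tcp_pos"],float);R=np.array(s["ee_rot"],float);q=np.radians(s["joints"]);g,_=fit()
    for k,(P1,R1,n) in enumerate(wps):
        p0,R0=p.copy(),R.copy(); rv=Ro.from_matrix(R0.T@R1).as_rotvec(); worst=0; rows=[]
        for i in range(1,n+1):
            pt=p0+(P1-p0)*i/n; Rt=R0@Ro.from_rotvec(rv*i/n).as_matrix()
            sh=np.round(R.T@(pt-p),1); w=np.round(Ro.from_matrix(R.T@Rt).as_rotvec(),3)
            p=p+R@sh; R=R@Ro.from_rotvec(w).as_matrix(); rows.append([*sh.tolist(),*w.tolist()])
            q1,e=ik(p,R,q,g); worst=max(worst,(np.abs(np.degrees(q1-q))/VM).max()); q=q1
        d=np.degrees(q); mg=min((d-LO).min(),(HI-d).min())
        print(f"wp{k} end {np.round(p,1)} q {np.round(d,1)} speed {worst:.2f} err {e:.2f} margin {mg:.1f}")
        if show: print("  ",rows)
E
python3 - <<'E'
from h import *
ph=np.radians(20); GH=77
for dl in (0,15,30):
    a=np.radians(90-dl); d=np.array([np.cos(a),np.sin(a),0]); up=np.array([0,0,1.])
    Rg=tool(d*np.cos(ph)-up*np.sin(ph),[np.sin(a),-np.cos(a),0]); pg=MAS+[0,0,GH]+19*Rg[:,2]
    Re=tool(-ys()*np.sin(ph)-up*np.cos(ph),xs()); pe=O+[0,0,65]+22*ys()+19*Re[:,2]
    print("dl",dl); Rm=tool(d*np.cos(1.0)-up*np.sin(1.0),[np.sin(a),-np.cos(a),0])
    plan([(pg-120*Rg[:,2]+[0,0,60],Rg,6),(pg-100*Rg[:,2],Rg,2),(pg,Rg,5),(pg+[0,0,180],Rg,5),(pg+[20,-150,240],Rm,5),(pe+[0,0,150],Re,8),(pe,Re,8)],False)
E
```

```text
dl 0
wp0 end [600.   64.1 171.5] q [-19.6  33.8 110.1  62.8  84.8 -56.2] speed 0.63 err 0.00 margin 42.2
wp1 end [600.   82.9 104.7] q [-17.9  40.1 109.7  64.7  81.4 -61.1] speed 0.34 err 0.00 margin 42.7
wp2 end [600.  176.9  70.5] q [ -9.4  42.8 111.   72.7  76.2 -63.3] speed 0.18 err 0.00 margin 41.4
wp3 end [600.  176.9 250.5] q [ -9.4  24.7 113.2  69.7  81.3 -48.1] speed 0.40 err 0.00 margin 39.1
wp4 end [620.   26.9 310.5] q [-12.9  12.2 105.7  33.4  73.3 -26. ] speed 0.47 err 0.00 margin 46.6
wp5 end [ 644.5 -181.6  197.1] q [-1.010e+01  1.890e+01  1.072e+02 -2.510e+01  5.110e+01 -1.000e-01] speed 0.57 err 0.00 margin 33.6
wp6 end [ 644.5 -181.5   47.2] q [-10.1  31.2 108.8 -31.7  38.8   9.2] speed 0.18 err 0.00 margin 21.3
dl 15
wp0 end [575.4  67.4 171.5] q [-21.6  28.5 120.4  73.9  76.3 -58.2] speed 0.61 err 0.00 margin 31.9
wp1 end [580.3  85.5 104.7] q [-19.6  36.1 119.3  77.3  73.8 -64.4] speed 0.41 err 0.00 margin 33.0
wp2 end [604.6 176.3  70.5] q [ -9.6  40.3 117.8  87.2  69.5 -66.7] speed 0.21 err 0.00 margin 34.5
wp3 end [604.6 176.2 250.5] q [ -9.6  20.3 120.2  80.
[... 424 characters left out ...]
4  23.4 130.4  88.5  68.3 -62. ] speed 0.64 err 0.00 margin 22.0
wp1 end [562.   93.1 104.7] q [-19.   32.7 128.5  93.7  67.5 -70. ] speed 0.49 err 0.00 margin 23.8
wp2 end [608.9 174.5  70.4] q [ -8.   38.2 124.2 105.   64.3 -71.9] speed 0.24 err 0.00 margin 28.2
wp3 end [608.9 174.4 250.5] q [ -8.   15.9 126.8  94.8  60.9 -50. ] speed 0.49 err 0.00 margin 25.5
wp4 end [628.9  24.5 310.5] q [-12.7   5.9 113.1  38.1  56.7  -2.9] speed 0.75 err 0.00 margin 39.2
wp5 end [ 644.6 -181.6  197.2] q [-1.010e+01  1.890e+01  1.072e+02 -2.500e+01  5.110e+01 -1.000e-01] speed 0.55 err 0.00 margin 33.6
wp6 end [ 644.5 -181.6   47.1] q [-10.1  31.2 108.8 -31.7  38.8   9.2] speed 0.18 err 0.00 margin 21.3
```

```bash
cat >> h.py <<'E'
ph=np.radians(20); a15=np.radians(75); dd=np.array([np.cos(a15),np.sin(a15),0]); up=np.array([0,0,1.])
Rg=tool(dd*np.cos(ph)-up*np.sin(ph),[np.sin(a15),-np.cos(a15),0]); pg=MAS+[0,0,77]+19*Rg[:,2]
E
python3 - <<'E'
from h import *
plan([(pg-75*Rg[:,2]+[0,0,80],Rg,5),(pg-75*Rg[:,2],Rg,3),(pg,Rg,4)])
E
```

```text
wp0 end [586.4 108.2 176.1] q [-17.1  27.9 120.6  77.5  74.1 -57.2] speed 0.70 err 0.00 margin 31.7
   [[-15.3, -3.0, 34.8, -0.041, 0.136, 0.033], [-20.0, -3.8, 32.3, -0.041, 0.135, 0.033], [-24.2, -4.4, 29.1, -0.041, 0.136, 0.034], [-28.2, -4.6, 25.4, -0.041, 0.135, 0.033], [-31.4, -4.5, 21.1, -0.041, 0.136, 0.033]]
wp1 end [586.4 108.2  96.1] q [-17.1  37.1 119.1  79.8  72.6 -65. ] speed 0.33 err 0.00 margin 33.2
   [[-25.1, -0.0, 9.1, 0.0, -0.0, 0.0], [-25.0, -0.0, 9.1, 0.0, -0.0, 0.0], [-25.1, -0.0, 9.2, 0.0, -0.0, 0.0]]
wp2 end [604.7 176.3  70.5] q [ -9.6  40.3 117.8  87.2  69.5 -66.7] speed 0.20 err 0.00 margin 34.5
   [[0.0, -0.0, 18.7, 0.0, -0.0, 0.0], [0.0, -0.0, 18.8, 0.0, -0.0, 0.0], [0.0, -0.0, 18.7, 0.0, -0.0, 0.0], [0.0, -0.0, 18.8, 0.0, -0.0, 0.0]]
```

>>> move_arm([
  [[-15.3,-3.0,34.8,-0.041,0.136,0.033,1],[-20.0,-3.8,32.3,-0.041,0.135,0.033,1],[-24.2,-4.4,29.1,-0.041,0.136,0.034,1],[-28.2,-4.6,25.4,-0.041,0.135,0.033,1],[-31.4,-4.5,21.1,-0.041,0.136,0.033,1],[0,0,0,0,0,0,1],[0,0,0,0,0,0,1]],
])

```text
time: 5.1
tcp_pos: [587.9, 110.2, 179.0]
ee_rot: [[0.083, 0.968, 0.239], [0.335, -0.253, 0.908], [0.939, 0.004, -0.345]]
wrist_force: [-0.4, -0.2, 0.2]
width: 91.3
grip_force: 0.0
```

Run:
```python
from h import *
s=log(); im,M=shot("wrist","w3")
for l in("master","master_mid","slim","ring_gauge"):
    for d in arm.pinpoint("wrist",l)[:2]: print(l,np.round(d["pixel"],1),round(d["p"],2),np.round(plane(M,d["pixel"],55 if l=="master_mid" else 0)))
o=arm.outline_of("wrist","master")
for x in o:
    y,xx=np.where(x["mask"]);print(x["p"],xx.min(),xx.max(),y.min(),y.max())
print("pred master top rim",[np.round(proj(M,MAS+[32*np.cos(t),32*np.sin(t),z])).tolist() for z in (110,0) for t in np.radians([75,165,255,345])])
plan([(pg-75*Rg[:,2],Rg,3),(pg,Rg,4)])
```

```text
slim [188.6 254.1] 0.69 [522. 322.   0.]
0.93 235 314 249 379
pred master top rim [[277.0, 249.0], [237.0, 277.0], [276.0, 310.0], [317.0, 277.0], [277.0, 324.0], [244.0, 352.0], [276.0, 384.0], [309.0, 352.0]]
wp0 end [586.4 108.2  96.1] q [-17.1  37.1 119.1  79.8  72.6 -65. ] speed 0.34 err 0.00 margin 33.2
   [[-26.1, -0.4, 8.8, -0.001, 0.0, 0.002], [-26.2, -0.3, 8.9, -0.0, 0.0, 0.002], [-26.1, -0.2, 8.8, -0.001, 0.0, 0.002]]
wp1 end [604.7 176.3  70.5] q [ -9.6  40.3 117.8  87.2  69.5 -66.6] speed 0.20 err 0.00 margin 34.5
   [[0.0, -0.0, 18.7, 0.0, 0.0, 0.0], [0.0, -0.0, 18.8, 0.0, 0.0, 0.0], [0.0, -0.0, 18.7, 0.0, 0.0, 0.0], [0.1, -0.0, 18.8, 0.0, 0.0, 0.0]]
```

View pics/w3.png

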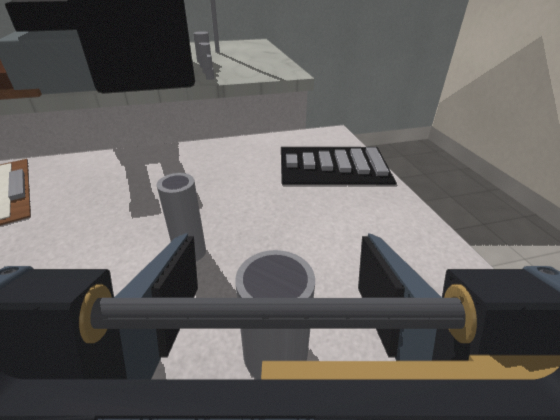

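The master's rim spans columns 235–314 at row 275, within 3 px of the prediction, and slim at (183,215) is well behind it. Next: descend and advance.

>>> move_arm([
  [[-25.5,-0.2,9.0,0,0,0,1],[-25.5,-0.2,9.0,0,0,0,1],[-25.5,-0.2,9.0,0,0,0,1],[0,-0.3,18.7,0,0,0,1],[0,-0.3,18.7,0,0,0,1],[0,-0.3,18.7,0,0,0,1],[0,-0.3,18.7,0,0,0,1],[0,0,0,0,0,0,1]],
])

```text
time: 6.4
tcp_pos: [603.0, 179.1, 70.4]
ee_rot: [[0.085, 0.967, 0.239], [0.331, -0.254, 0.909], [0.94, 0.002, -0.342]]
wrist_force: [0.2, 0.1, 0.0]
width: 91.1
grip_force: 0.0
```

>>> move_arm([
  [[0,0,0,0,0,0,0.6],[0,0,0,0,0,0,0.6],[0,0,0,0,0,0,0.6],[0,0,0,0,0,0,0.6]],
], grip_force=50)

```text
time: 6.9
tcp_pos: [603.5, 177.1, 70.8]
ee_rot: [[0.085, 0.967, 0.242], [0.331, -0.257, 0.908], [0.94, 0.003, -0.342]]
wrist_force: [1.0, -2.6, 0.3]
width: 63.3
grip_force: 50.0
```

Run:
```python
from h import *
s=log(); print({k:np.round(s[k],1).tolist() for k in("tcp_pos","width","grip_force","wrist_force","time")})
p=np.array(s["tcp_pos"]);print("grasp pt",p-19*np.array(s["ee_rot"])[:,2], "target tcp",pg)
```

```text
{'tcp_pos': [603.5, 177.1, 70.8], 'width': 63.3, 'grip_force': 50.0, 'wrist_force': [1.0, -2.6, 0.3], 'time': 6.9}
grasp pt [598.88610893 159.87441313  77.27870939] target tcp [604.62099659 176.24579405  70.50161728]
```

```bash
cat >> h.py <<'E'
Re=tool(-ys()*np.sin(ph)-up*np.cos(ph),xs()); pe=O+[0,0,65]+22*ys()+19*Re[:,2]
Rm=tool(dd*np.cos(1.0)-up*np.sin(1.0),[np.sin(a15),-np.cos(a15),0])
E
python3 - <<'E'
from h import *
plan([(pg+[0,0,190],Rg,6),(pg+[20,-150,250],Rm,5),(pe+[0,0,160],Re,9)])
E
```

```text
wp0 end [604.6 176.3 260.5] q [ -9.6  19.3 120.2  80.5  71.5 -46.9] speed 0.39 err 0.00 margin 32.2
   [[29.7, 0.3, -10.9, -0.0, -0.0, 0.001], [29.7, 0.3, -10.9, -0.0, -0.0, 0.0], [29.7, 0.3, -10.9, -0.001, -0.0, 0.001], [29.6, 0.2, -10.8, 0.0, -0.0, 0.0], [29.7, 0.3, -10.9, -0.0, -0.0, 0.001], [29.7, 0.2, -10.9, -0.0, -0.001, 0.0]]
wp1 end [624.6  26.2 320.5] q [-13.2   8.5 109.1  36.2  66.2 -14.4] speed 0.57 err 0.00 margin 43.3
   [[1.7, 11.6, -30.4, -0.0, -0.13, 0.0], [-2.2, 11.6, -30.3, -0.0, -0.13, 0.0], [-6.2, 11.7, -29.8, -0.0, -0.13, 0.0], [-10.0, 11.6, -28.7, -0.0, -0.13, 0.0], [-13.6, 11.6, -27.2, -0.0, -0.13, 0.0]]
wp2 end [ 644.6 -181.6  207.2] q [-10.1  18.2 107.  -24.7  52.   -0.7] speed 0.50 err 0.00 margin 34.5
   [[-25.1, 8.1, -1.2, 0.005, -0.101, -0.041], [-25.4, 7.1, 1.4, 0.004, -0.101, -0.04], [-25.4, 6.0, 3.9, 0.005, -0.101, -0.041], [-25.1, 5.1, 6.4, 0.004, -0.102, -0.041], [-24.5, 4.0, 8.9, 0.005, -0.101, -0.04], [-23.6, 3.2, 11.4, 0.004, -0.101, -0.041], [-22.5, 2.3, 13.7, 0.005, -0.101, -0.041], [-21.0, 1.4, 15.8, 0.004, -0.101, -0.04], [-19.4, 0.7, 17.9, 0.005, -0.101, -0.041]]
```

>>> move_arm([
  [[15,0.3,-5.5,0,0,0,0.6],[30,0.3,-10.9,0,0,0,0.6],[30,0.3,-10.9,0,0,0,0.6],[30,0.3,-10.9,0,0,0,0.6],[30,0.2,-10.9,0,0,0,0.6],[30,0.2,-10.9,0,0,0,0.6],[15,0.2,-5.5,0,0,0,0.6]],
])

```text
time: 7.78
tcp_pos: [604.2, 177.1, 263.9]
ee_rot: [[0.084, 0.967, 0.242], [0.332, -0.256, 0.908], [0.94, 0.004, -0.342]]
wrist_force: [-0.4, 0.1, -5.9]
width: 63.8
grip_force: 50.0
```

>>> move_arm([
  [[1,6,-15,0,-0.07,0,0.6],[1,11.6,-30.4,0,-0.13,0,0.6],[-3,11.6,-30.3,0,-0.13,0,0.6],[-7,11.7,-29.8,0,-0.13,0,0.6],[-11,11.6,-28.7,0,-0.13,0,0.6],[-7,6,-13,0,-0.06,0,0.6],[0,0,0,0,0,0,0.6]],
])

```text
time: 8.65
tcp_pos: [625.7, 29.5, 328.0]
ee_rot: [[0.214, 0.967, 0.141], [0.813, -0.256, 0.523], [0.542, 0.003, -0.841]]
wrist_force: [-0.1, -0.3, -6.9]
width: 63.3
grip_force: 50.0
```

Run:
```python
from h import *
s=log(); print({k:np.round(s[k],1).tolist() for k in("tcp_pos","joints","width","grip_force","wrist_force","time")})
plan([(pe+[0,0,160],Re,9)])
```

```text
{'tcp_pos': [625.7, 29.5, 328.0], 'joints': [-12.9, 8.1, 108.7, 36.1, 66.6, -13.9], 'width': 63.3, 'grip_force': 50.0, 'wrist_force': [-0.1, -0.3, -6.9], 'time': 8.6}
wp0 end [ 644.5 -181.6  207.2] q [-10.1  18.2 107.  -24.7  52.   -0.7] speed 0.50 err 0.00 margin 34.5
   [[-25.9, 8.0, -0.7, 0.005, -0.101, -0.04], [-26.1, 6.9, 1.9, 0.005, -0.101, -0.041], [-26.1, 5.9, 4.5, 0.005, -0.102, -0.04], [-25.7, 4.9, 7.2, 0.004, -0.101, -0.04], [-25.0, 3.9, 9.6, 0.005, -0.101, -0.041], [-24.0, 3.0, 12.2, 0.005, -0.101, -0.04], [-22.9, 2.0, 14.5, 0.005, -0.102, -0.04], [-21.2, 1.3, 16.7, 0.005, -0.101, -0.041], [-19.6, 0.5, 18.8, 0.005, -0.101, -0.04]]
```

>>> move_arm([
  [[-13,4,-0.4,0.003,-0.05,-0.02,0.6],[-26,7.5,0.5,0.005,-0.101,-0.04,0.6],[-26.1,6.5,3.0,0.005,-0.101,-0.04,0.6],[-26,5.5,6.0,0.005,-0.101,-0.04,0.6],[-25.3,4.4,8.5,0.005,-0.101,-0.04,0.6],[-24.5,3.4,11.0,0.005,-0.101,-0.04,0.6],[-23.5,2.5,13.3,0.005,-0.101,-0.04,0.6],[-22,1.7,15.6,0.005,-0.101,-0.04,0.6]],
])

```text
time: 9.65
tcp_pos: [640.0, -145.9, 224.6]
ee_rot: [[-0.033, 0.999, 0.024], [0.981, 0.037, -0.192], [-0.193, 0.018, -0.981]]
wrist_force: [-0.9, 0.3, -6.4]
width: 63.1
grip_force: 50.0
```

>>> move_arm([
  [[-20.4,1,17.7,0.005,-0.101,-0.04,0.6],[-9.8,0.3,9.4,0.002,-0.05,-0.02,0.6],[0,0,0,0,0,0,0.6],[0,0,0,0,0,0,0.6]],
])

```text
time: 10.15
tcp_pos: [644.2, -181.0, 206.7]
ee_rot: [[-0.086, 0.996, 0.028], [0.938, 0.091, -0.335], [-0.336, -0.002, -0.942]]
wrist_force: [-0.1, -0.3, -6.2]
width: 63.6
grip_force: 50.0
```

Run:
```python
from h import *
s=log(); print({k:np.round(s[k],1).tolist() for k in("tcp_pos","joints","width","grip_force","wrist_force","time")})
im,M=shot("wrist","w4"); im,_=shot("side","s4")
print("V corners pred",[np.round(proj(M,O+x*xs()+y*ys()+[0,0,45])).tolist() for x,y in((-29.5,50),(29.5,50),(29.5,-50),(-29.5,-50))],"ledge",[np.round(proj(M,O-61*xs()+y*ys()+[0,0,98])).tolist() for y in(65,-65)])
c=s["tcp_pos"]-19*np.array(s["ee_rot"])[:,2]
print("cyl ends pred",[np.round(proj(M,c+k*ys())).tolist() for k in(33,-77)], [np.round(proj(M,c+33*ys()+32*xs()*sg)).tolist() for sg in(-1,1)])
a=cv2.imread("pics/w4.png"); b=cv2.imread("pics/s4.png")[120:260,140:380]
b=cv2.resize(b,(560,327)); cv2.imwrite("pics/c4.png",cv2.resize(np.vstack([a[150:],b]),None,fx=.98,fy=.98))
plan([(pe+[0,0,20],Re,8)])
```

```text
{'tcp_pos': [644.2, -181.0, 206.7], 'joints': [-10.2, 18.3, 106.9, -24.3, 52.2, -0.9], 'width': 63.6, 'grip_force': 50.0, 'wrist_force': [-0.1, -0.3, -6.2], 'time': 10.2}
V corners pred [[245.0, 104.0], [312.0, 104.0], [307.0, 198.0], [251.0, 198.0]] ledge [[195.0, 108.0], [215.0, 242.0]]
cyl ends pred [[278.0, 229.0], [279.0, 362.0]] [[206.0, 229.0], [351.0, 229.0]]
wp0 end [ 644.5 -181.5   67.2] q [-10.1  29.4 108.8 -30.6  40.4   7.8] speed 0.16 err 0.00 margin 22.9
   [[5.9, -0.0, 16.5, -0.0, -0.001, -0.0], [5.9, -0.0, 16.5, -0.001, -0.0, -0.001], [5.9, -0.0, 16.5, 0.0, -0.001, 0.0], [5.9, -0.0, 16.5, -0.0, -0.0, -0.0], [5.9, -0.0, 16.5, -0.0, -0.001, -0.0], [6.0, -0.1, 16.5, -0.001, -0.001, -0.001], [5.9, 0.0, 16.5, 0.0, -0.0, 0.0], [6.0, 0.0, 16.5, -0.0, -0.001, -0.0]]
```

View pics/c4.png

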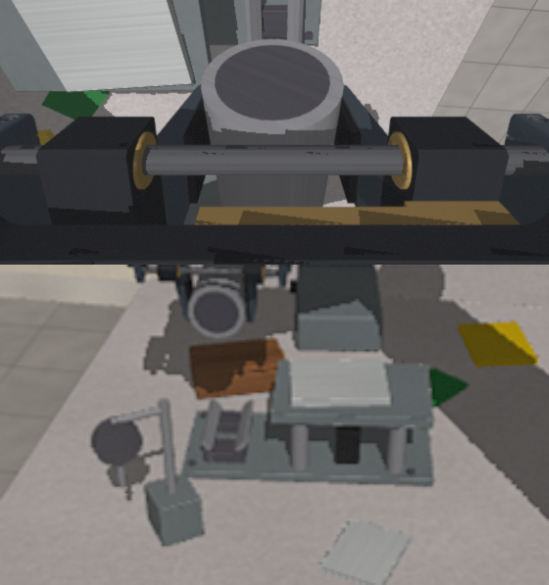

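The held cylinder is horizontal in both halves of the picture. Its end is centred near (278,233) with width 206–350, as predicted. I'll check the V's alignment in the upper part before lowering.

Run:
```python
import cv2
a=cv2.imread("pics/w4.png")[60:210,160:360]; a=cv2.convertScaleAbs(a,alpha=1.6,beta=10)
cv2.imwrite("pics/c5.png",cv2.resize(a,(800,600),interpolation=cv2.INTER_CUBIC))
```

```text
(no output)
```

View pics/c5.png

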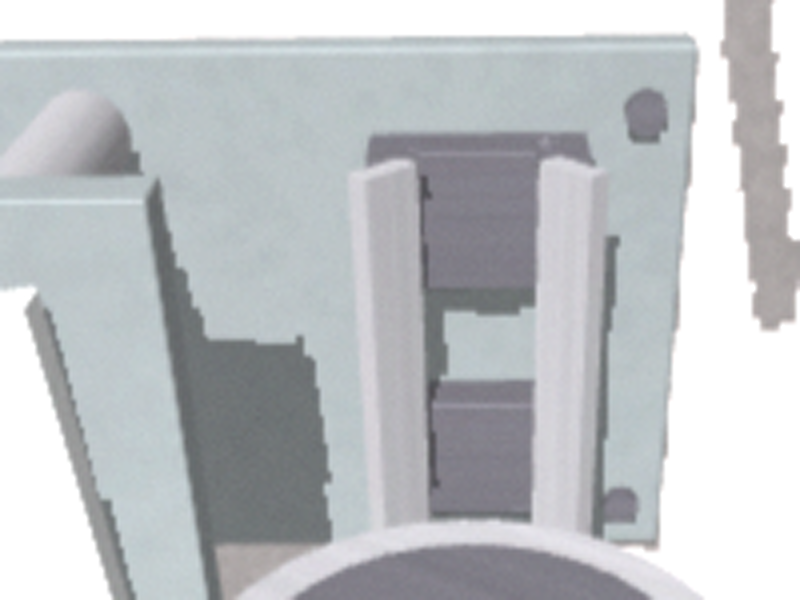

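Measured V edges are at columns 248/312 (row 104) and 254/310 (row 192), about 2–3 px right of prediction. I'll correct the stand to x≈648.3, yaw≈6°, and lower.

```bash
sed -i 's/PSI=np.radians(5.4); O=np.array(\[646.,-197.,0\])/PSI=np.radians(6.0); O=np.array([648.3,-197.,0])/' h.py
python3 - <<'E'
from h import *
plan([(pe+[0,0,12],Re,8)])
E
```

```text
wp0 end [ 646.6 -181.6   59.2] q [-10.1  30.2 108.7 -31.1  39.6   7.8] speed 0.17 err 0.00 margin 22.1
   [[6.2, 0.3, 17.5, -0.001, -0.001, -0.002], [6.2, 0.2, 17.4, -0.0, -0.0, -0.001], [6.2, 0.3, 17.5, -0.001, -0.001, -0.002], [6.3, 0.3, 17.4, -0.001, -0.0, -0.001], [6.2, 0.2, 17.5, -0.001, -0.001, -0.002], [6.2, 0.2, 17.4, -0.0, -0.001, -0.001], [6.3, 0.3, 17.5, -0.001, -0.0, -0.002], [6.3, 0.2, 17.4, -0.001, -0.001, -0.001]]
```

>>> move_arm([
  [[6.2,0.3,17.5,-0.001,-0.001,-0.002,0.6],[6.2,0.2,17.4,0,0,-0.001,0.6],[6.2,0.3,17.5,-0.001,-0.001,-0.002,0.6],[6.3,0.3,17.4,-0.001,0,-0.001,0.6],[6.2,0.2,17.5,-0.001,-0.001,-0.002,0.6],[6.2,0.2,17.4,0,-0.001,-0.001,0.6],[6.3,0.3,17.5,-0.001,0,-0.002,0.6]],
])

```text
time: 11.12
tcp_pos: [646.6, -182.1, 76.3]
ee_rot: [[-0.098, 0.995, 0.035], [0.934, 0.104, -0.341], [-0.342, -0.0, -0.94]]
wrist_force: [0.3, 1.1, -6.2]
width: 63.5
grip_force: 50.0
```

>>> move_arm([
  [[4,0.2,11,0,0,0,0.6],[2,0,6,0,0,0,0.6],[0,0,0,0,0,0,0.6],[0,0,0,0,0,0,0.6]],
])

```text
time: 11.62
tcp_pos: [647.2, -182.4, 60.1]
ee_rot: [[-0.097, 0.995, 0.036], [0.934, 0.104, -0.341], [-0.343, 0.0, -0.939]]
wrist_force: [0.8, -0.0, -5.9]
width: 63.4
grip_force: 50.0
```

>>> move_arm([
  [[1,0,2.8,0,0,0,0.6],[1,0,2.8,0,0,0,0.6],[0.7,0,1.9,0,0,0,0.6],[0.4,0,0.9,0,0,0,0.6],[0.4,0,0.9,0,0,0,0.6],[0,0,0,0,0,0,0.6]],
])

```text
time: 12.38
tcp_pos: [646.7, -182.2, 49.5]
ee_rot: [[-0.098, 0.995, 0.035], [0.934, 0.104, -0.341], [-0.342, -0.001, -0.94]]
wrist_force: [0.1, -0.0, -6.1]
width: 63.2
grip_force: 50.0
```

>>> move_arm([
  [[0.4,0,0.9,0,0,0,0.6],[0.4,0,0.9,0,0,0,0.6],[0,0,0,0,0,0,0.6]],
])

```text
time: 12.75
tcp_pos: [646.7, -182.1, 48.2]
ee_rot: [[-0.098, 0.995, 0.035], [0.934, 0.104, -0.341], [-0.343, -0.001, -0.939]]
wrist_force: [-5.4, 2.6, 2.8]
width: 63.2
grip_force: 50.0
```

>>> move_arm([
  [[0,-0.5,0,0,0,0,0.6],[0,-0.5,0,0,0,0,0.6],[0,0,0,0,0,0,0.6]],
])

```text
time: 13.12
tcp_pos: [645.7, -182.1, 47.5]
ee_rot: [[-0.098, 0.995, 0.035], [0.934, 0.104, -0.341], [-0.342, -0.0, -0.94]]
wrist_force: [-0.1, -0.1, -5.1]
width: 63.2
grip_force: 50.0
```

>>> move_arm([
  [[0.3,-0.3,0.7,0,0,0,0.6],[0,0,0,0,0,0,0.6]],
])

```text
time: 13.38
tcp_pos: [645.8, -182.2, 47.3]
ee_rot: [[-0.097, 0.995, 0.036], [0.934, 0.104, -0.341], [-0.343, 0.0, -0.939]]
wrist_force: [-1.1, 2.7, 4.0]
width: 63.2
grip_force: 50.0
```

>>> move_arm([
  [[0,0,0,0,0,0,0.8],[0,0,0,0,0,0,0.8],[0,0,0,0,0,0,0.8],[0,0,0,0,0,0,0.8]],
], grip_force=5)

```text
time: 13.88
tcp_pos: [645.4, -182.2, 46.8]
ee_rot: [[-0.098, 0.995, 0.035], [0.934, 0.104, -0.341], [-0.342, -0.001, -0.94]]
wrist_force: [0.3, 0.7, -0.0]
width: 72.8
grip_force: 0.0
```

>>> move_arm([
  [[0,0,0,0,0,0,0.6],[0,0,0,0,0,0,0.6],[0,0,0,0,0,0,0.6]],
], grip_force=5)

```text
time: 14.25
tcp_pos: [645.7, -182.1, 46.9]
ee_rot: [[-0.098, 0.995, 0.036], [0.934, 0.104, -0.341], [-0.342, 0.0, -0.94]]
wrist_force: [3.2, 1.0, -2.4]
width: 64.0
grip_force: 5.0
```

```bash
sed -i 's/O=np.array(\[648.3,-197.,0\])/O=np.array([647.6,-197.5,0])/' h.py
cat >> h.py <<'E'
Rp=tool([0,0,-1],-ys())
def st(x,y,z): return O+x*xs()+y*ys()+[0,0,z]
E
python3 - <<'E'
from h import *
s=log();R=np.array(s["ee_rot"]);p=np.array(s["tcp_pos"])
plan([(p-120*R[:,2],R,4)])
print("A");plan([(p-120*R[:,2],R,4),(st(-60,0,240),Rp,10),(st(-238,-3,200),Rp,5),(st(-238,-3,102),Rp,4),(st(-75,-3,102),Rp,20)],False)
print("B");Rq=tool([0,0,-1],ys());plan([(p-120*R[:,2],R,4),(st(-60,0,240),Rq,10),(st(-238,-3,200),Rq,5),(st(-238,-3,102),Rq,4),(st(-75,-3,102),Rq,20)],False)
E
```

```text
wp0 end [ 641.5 -141.3  159.6] q [ -6.6  21.  109.  -26.5  48.6   4.9] speed 0.28 err 0.00 margin 31.1
   [[-0.0, -0.0, -30.0, 0.0, 0.0, 0.0], [0.0, 0.0, -30.0, 0.0, 0.0, 0.0], [0.0, 0.0, -30.0, 0.0, 0.0, 0.0], [-0.0, 0.0, -30.0, 0.0, 0.0, 0.0]]
A
wp0 end [ 641.5 -141.3  159.6] q [ -6.6  21.  109.  -26.5  48.6   4.9] speed 0.28 err 0.00 margin 31.1
wp1 end [ 588.  -203.8  240. ] q [-21.3  13.1 107.8  -0.   59.1  62.8] speed 0.38 err 0.00 margin 41.6
wp2 end [ 411.2 -225.3  200. ] q [-31.6   1.4 126.   -0.   52.6  52.5] speed 0.33 err 0.00 margin 26.4
wp3 end [ 411.2 -225.4  102. ] q [-31.6  11.4 128.3  -0.   40.3  52.5] speed 0.29 err 0.00 margin 22.8
wp4 end [ 573.3 -208.4  102. ] q [-22.2  22.6 112.4  -0.   45.   61.9] speed 0.07 err 0.00 margin 27.5
B
wp0 end [ 641.5 -141.3  159.6] q [ -6.6  21.  109.  -26.5  48.6   4.9] speed 0.28 err 0.00 margin 31.1
wp1 end [ 588.  -203.8  240. ] q [ -21.3   13.1  107.8   -0.    59.1 -117.3] speed 0.84 err 0.00 margin 41.6
wp2 end [ 411.2 -225.4  200. ] q [ -31.6    1.4  126.    -0.    52.5 -127.6] speed 0.33 err 0.00 margin 26.4
wp3 end [ 411.2 -225.4  102. ] q [ -31.6   11.4  128.3   -0.    40.3 -127.6] speed 0.29 err 0.00 margin 22.8
wp4 end [ 573.3 -208.3  102. ] q [ -22.1   22.6  112.4   -0.    45.  -118.1] speed 0.07 err 0.00 margin 27.5
```

>>> move_arm([
  [[0,0,0,0,0,0,0.8],[0,0,0,0,0,0,0.8],[0,0,0,0,0,0,0.8],[0,0.2,-10,0,0,0,0.8],[0,0,-20,0,0,0,0.8],[0,0,-30,0,0,0,0.8],[0,0,-30,0,0,0,0.8],[0,0,-30,0,0,0,0.8]],
])

```text
time: 15.25
tcp_pos: [641.5, -140.4, 162.0]
ee_rot: [[-0.098, 0.995, 0.036], [0.934, 0.104, -0.34], [-0.342, 0.001, -0.94]]
wrist_force: [0.2, 0.5, -0.1]
width: 72.7
grip_force: 0.0
```

Run:
```python
from h import *
log(); plan([(st(-130,0,290),Rp,10)])
```

```text
wp0 end [ 518.3 -211.1  290. ] q [-24.6   4.  112.7   0.   63.2  59.4] speed 0.36 err 0.00 margin 39.6
   [[-9.8, -13.0, -10.1, 0.027, 0.027, 0.155], [-11.4, -11.6, -10.0, 0.028, 0.028, 0.156], [-12.8, -10.0, -10.0, 0.027, 0.027, 0.155], [-14.0, -8.2, -10.2, 0.028, 0.027, 0.155], [-14.8, -6.2, -10.4, 0.027, 0.028, 0.155], [-15.3, -4.2, -10.6, 0.028, 0.027, 0.156], [-15.5, -2.1, -11.0, 0.027, 0.027, 0.155], [-15.4, 0.1, -11.4, 0.028, 0.028, 0.155], [-14.9, 2.0, -11.8, 0.027, 0.027, 0.156], [-14.1, 4.0, -12.3, 0.028, 0.028, 0.155]]
```

>>> move_arm([
  [[-9.8,-13.0,-10.1,0.027,0.027,0.155,0.6],[-11.4,-11.6,-10.0,0.028,0.028,0.156,0.6],[-12.8,-10.0,-10.0,0.027,0.027,0.155,0.6],[-14.0,-8.2,-10.2,0.028,0.027,0.155,0.6],[-14.8,-6.2,-10.4,0.027,0.028,0.155,0.6],[-15.3,-4.2,-10.6,0.028,0.027,0.156,0.6],[-15.5,-2.1,-11.0,0.027,0.027,0.155,0.6],[-15.4,0.1,-11.4,0.028,0.028,0.155,0.6]],
])

```text
time: 16.25
tcp_pos: [542.7, -197.3, 264.0]
ee_rot: [[0.915, 0.401, -0.038], [0.398, -0.915, -0.065], [-0.061, 0.045, -0.997]]
wrist_force: [0.6, 0.3, 0.2]
width: 54.6
grip_force: 0.0
```

>>> move_arm([
  [[-14.9,2.0,-11.8,0.027,0.027,0.156,0.6],[-14.1,4.0,-12.3,0.028,0.028,0.155,0.6],[0,0,0,0,0,0,0.6],[0,0,0,0,0,0,0.6]],
])

```text
time: 16.75
tcp_pos: [518.5, -211.4, 288.0]
ee_rot: [[0.994, 0.107, -0.001], [0.107, -0.994, -0.0], [-0.001, 0.0, -1.0]]
wrist_force: [0.5, 1.0, -0.2]
width: 54.6
grip_force: 0.0
```

Run:
```python
from h import *
s=log(); print(np.round(s["tcp_pos"],1),np.round(s["ee_rot"],3).tolist())
im,M=shot("wrist","w6")
print("cyl crown ends pred",[np.round(proj(M,st(x,y,65))).tolist() for x,y in((-32,55),(32,55),(32,-55),(-32,-55))],"ledge",[np.round(proj(M,st(x,y,98))).tolist() for x,y in ((-61,65),(-61,-65))])
```

```text
[ 518.5 -211.4  288. ] [[0.994, 0.107, -0.001], [0.107, -0.994, -0.0], [-0.001, 0.0, -1.0]]
cyl crown ends pred [[228.0, 93.0], [225.0, 29.0], [330.0, 29.0], [327.0, 94.0]] ledge [[215.0, 122.0], [340.0, 122.0]]
```

View pics/w6.png

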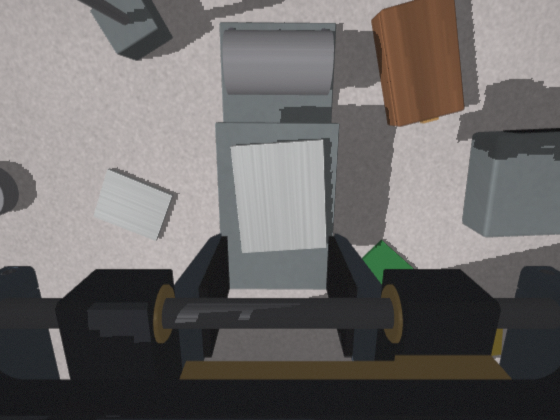

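The wrist view shows the cylinder lying centred in the V (columns 222–334, rows 30–95). The ledge edge is at row 123 and the plate corners are at (231,147), (323,140), (327,247) and (243,252). Next I go behind the plate.

Run:
```python
from h import *
M=P("wrist")
for u in((231,147),(323,140),(327,247),(243,252)):
    d=plane(M,u,108)-O; print(np.round([d@xs(),d@ys()],1))
plan([(st(-238,-3,200),Rp,4),(st(-238,-3,102),Rp,4)])
```

```text
[-86.   47.6]
[-78.7 -46.9]
[-197.1  -56.3]
[-203.5   38.5]
wp0 end [ 411.2 -225.3  200. ] q [-31.6   1.5 126.   -0.   52.6  52.4] speed 0.29 err 0.00 margin 26.4
   [[-27.0, 0.6, 22.0, -0.0, 0.0, 0.001], [-27.0, 0.7, 21.9, -0.0, 0.001, 0.0], [-27.1, 0.6, 21.9, -0.0, -0.0, 0.001], [-27.0, 0.7, 21.9, -0.0, 0.0, 0.001]]
wp1 end [ 411.2 -225.3  102. ] q [-31.6  11.4 128.2  -0.   40.3  52.4] speed 0.29 err 0.00 margin 22.8
   [[-0.0, 0.0, 24.5, -0.0, 0.0, -0.0], [-0.0, 0.0, 24.5, -0.0, 0.0, -0.0], [-0.0, 0.0, 24.5, -0.0, 0.0, -0.0], [-0.0, 0.0, 24.5, -0.0, 0.0, -0.0]]
```

>>> move_arm([
  [[-27,1.2,22,0,0,0,0.6],[-27,1.2,22,0,0,0,0.6],[-27,1.2,22,0,0,0,0.6],[-27,1.2,22,0,0,0,0.6],[0,0,24.5,0,0,0,0.6],[0,0,24.5,0,0,0,0.6],[0,0,24.5,0,0,0,0.6],[0,0,15,0,0,0,0.6]],
])

```text
time: 17.8
tcp_pos: [411.1, -227.1, 110.0]
ee_rot: [[0.994, 0.106, -0.002], [0.106, -0.994, 0.001], [-0.002, -0.001, -1.0]]
wrist_force: [0.0, -0.1, -0.4]
width: 54.8
grip_force: 0.0
```

>>> move_arm([
  [[0,0,7,0,0,0,0.6],[0,0,0,0,0,0,0.6],[0,0,0,0,0,0,0.6]],
])

```text
time: 18.18
tcp_pos: [411.7, -228.1, 105.0]
ee_rot: [[0.995, 0.104, 0.0], [0.104, -0.995, -0.0], [0.0, 0.0, -1.0]]
wrist_force: [-0.6, -0.5, 0.4]
width: 54.9
grip_force: 0.0
```

```bash
cat >> h.py <<'E'
def where():
    s=arm.observe(); d=np.array(s["tcp_pos"])-O; print("stand",np.round([d@xs(),d@ys(),d[2]],2),"F",np.round(np.array(s["wrist_force"])@np.column_stack([xs(),ys(),up]),2),"yaw",np.degrees(np.arctan2(s["ee_rot"][1][0],s["ee_rot"][0][0])),s["time"])
E
python3 -c "
from h import *
log();where()"
```

```text
stand [-237.82   -5.74  104.97] F [-0.69 -0.43  0.39] yaw 5.98629669953051 18.175
```

>>> move_arm([
  [[2,0,2.5,0,0,0,0.6],[5,0,0,0,0,0,0.6],[5,0,0,0,0,0,0.6],[3,0,0,0,0,0,0.6],[3,0,0,0,0,0,0.6],[3,0,0,0,0,0,0.6],[3,0,0,0,0,0,0.6],[3,0,0,0,0,0,0.6]],
])

```text
time: 19.18
tcp_pos: [438.2, -224.9, 101.7]
ee_rot: [[0.995, 0.104, -0.001], [0.104, -0.995, 0.0], [-0.001, -0.0, -1.0]]
wrist_force: [-1.3, 0.0, 0.1]
width: 54.9
grip_force: 0.9
```

>>> move_arm([
  [[5,0,0,0,0,0,0.6],[5,0,0,0,0,0,0.6],[5,0,0,0,0,0,0.6],[5,0,0,0,0,0,0.6],[5,0,0,0,0,0,0.6],[5,0,0,0,0,0,0.6],[5,0,0,0,0,0,0.6],[5,0,0,0,0,0,0.6]],
])

```text
time: 20.18
tcp_pos: [478.2, -220.8, 101.8]
ee_rot: [[0.995, 0.104, -0.001], [0.104, -0.995, 0.0], [-0.001, -0.0, -1.0]]
wrist_force: [-1.7, -1.0, 0.8]
width: 54.6
grip_force: 0.9
```

```bash
python3 -c "
from h import *
log();where()
im,M=shot('wrist','w7')
print('ledge',[np.round(proj(M,st(-61,y,98)),1).tolist() for y in(65,-65)],'z108 at x=',[(x,np.round(proj(M,st(x,0,108)),1).tolist()) for x in(-60,-40,-20,0)])
g=im.mean(2); print(np.round(g[40:260:2,278]).astype(int).tolist())
"
```

```text
stand [-170.91   -5.47  101.78] F [-1.81 -0.85  0.75] yaw 5.97606139081807 20.175
ledge [[127.4, 46.3], [403.0, 46.0]] z108 at x= [(-60, [264.3, 39.6]), (-40, [263.7, -12.3]), (-20, [263.1, -68.7]), (0, [262.4, -130.0])]
[199, 198, 199, 198, 198, 199, 198, 199, 199, 200, 199, 199, 199, 199, 199, 200, 200, 199, 200, 200, 201, 199, 200, 200, 200, 200, 201, 200, 201, 200, 200, 200, 200, 201, 199, 200, 199, 199, 200, 199, 199, 200, 201, 200, 199, 200, 201, 199, 198, 198, 200, 200, 200, 198, 199, 199, 198, 199, 198, 199, 199, 198, 198, 182, 110, 109, 109, 109, 109, 109, 109, 109, 109, 109, 108, 108, 105, 108, 108, 109, 108, 108, 108, 108, 109, 107, 107, 106, 107, 106, 108, 106, 107, 107, 107, 108, 107, 107, 104, 74, 73, 74, 72, 72, 71, 72, 73, 72, 73, 72]
```

View pics/w7.png

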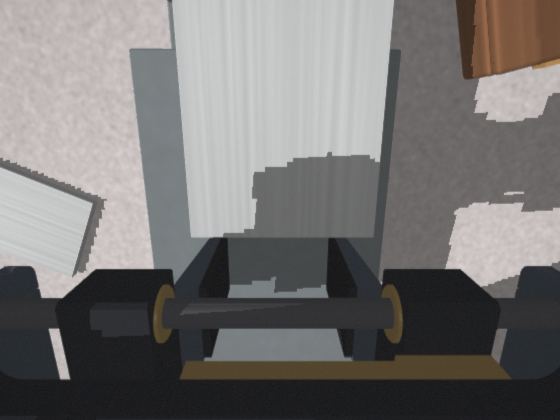

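```bash
python3 -c "
from h import *
M=P('wrist');f=lambda u,z:np.round([(plane(M,u,z)-O)@xs(),(plane(M,u,z)-O)@ys()],2)
print('rear',f((195,238),108),f((370,238),108),'ledge edge',f((133,49.5),98),f((400,50.5),98))
im=cv2.imread('pics/w7.png').mean(2)
for c in(200,230,300,360):
    col=im[225:250,c];print(c,225+np.argmax(np.abs(np.diff(col))),col.round().astype(int).tolist())
for c in(145,160,388): print(c,np.argmax(np.abs(np.diff(im[35:60,c])))+35.5)
"
```

```text
rear [-153.46   37.31] [-153.52  -54.36] ledge edge [-61.77  62.43] [-62.33 -64.02]
200 237 [196, 195, 196, 195, 195, 196, 196, 196, 195, 195, 195, 190, 165, 131, 127, 126, 125, 126, 126, 124, 125, 124, 122, 120, 105]
230 232 [190, 190, 188, 190, 191, 190, 189, 174, 116, 104, 103, 102, 90, 75, 72, 73, 71, 72, 73, 70, 71, 71, 71, 72, 72]
300 237 [106, 105, 106, 107, 106, 107, 106, 107, 105, 105, 104, 103, 90, 74, 71, 73, 74, 73, 73, 70, 73, 70, 71, 72, 73]
360 237 [106, 107, 106, 108, 106, 106, 107, 106, 106, 107, 107, 104, 91, 75, 72, 74, 73, 74, 72, 72, 72, 72, 73, 74, 74]
145 48.5
160 48.5
388 58.5
```

The plate's rear edge at row 238 is straight and square to the fingers, and the ledge edge is at row 49. The rear edge is 91.5 mm behind the ledge edge, so about 93.5 mm of travel remains.

>>> move_arm([
  [[5,0,0,0,0,0,0.6],[5,0,0,0,0,0,0.6],[5,0,0,0,0,0,0.6],[5,0,0,0,0,0,0.6],[4,0,0,0,0,0,0.6],[3,0,0,0,0,0,0.6],[3,0,0,0,0,0,0.6],[3,0,0,0,0,0,0.6]],
])

```text
time: 21.22
tcp_pos: [510.8, -217.4, 101.7]
ee_rot: [[0.995, 0.104, -0.001], [0.104, -0.995, 0.0], [-0.001, -0.0, -1.0]]
wrist_force: [-3.2, -0.2, 2.5]
width: 54.6
grip_force: 1.3
```

>>> move_arm([
  [[3,0,0,0,0,0,0.6],[3,0,0,0,0,0,0.6],[3,0,0,0,0,0,0.6],[4,0,0,0,0,0,0.6],[4,0,0,0,0,0,0.6],[5,0,0,0,0,0,0.6],[5,0,0,0,0,0,0.6],[5,0,0,0,0,0,0.6]],
])

```text
time: 22.22
tcp_pos: [542.9, -214.0, 101.6]
ee_rot: [[0.995, 0.104, -0.001], [0.104, -0.995, 0.0], [-0.001, -0.0, -1.0]]
wrist_force: [-1.5, -0.3, -1.5]
width: 54.8
grip_force: 0.6
```

>>> move_arm([
  [[4,0,0,0,0,0,0.6],[4,0,0,0,0,0,0.6],[3,0,0,0,0,0,0.6],[2,0,0,0,0,0,0.6],[0,0,0,0,0,0,0.6],[0,0,0,0,0,0,0.6]],
])

```text
time: 22.98
tcp_pos: [555.6, -212.8, 101.8]
ee_rot: [[0.995, 0.104, -0.0], [0.104, -0.995, 0.0], [-0.0, -0.0, -1.0]]
wrist_force: [1.1, 0.3, 0.4]
width: 55.1
grip_force: 0.0
```

```bash
cat >> h.py <<'E'
def gap(name,cols=(215,300,350),rows=(215,262),z=108):
    log();where(); im,M=shot("wrist",name); g=im.astype(float).mean(2)
    f=lambda u,z:np.round([(plane(M,u,z)-O)@xs(),(plane(M,u,z)-O)@ys()],2)
    print("ledge row pred",[np.round(proj(M,st(-61,y,98)),1).tolist() for y in(65,55,-65)],"plate corners pred",[np.round(proj(M,st(-60,y,z))).tolist() for y in(40,-56)])
    for c in cols:
        d=np.abs(np.diff(cv2.GaussianBlur(g,(5,1),0)[rows[0]:rows[1],c])); k=np.argsort(-d)[:3]
        print(c,[(int(rows[0]+i)+.5,round(float(d[i]))) for i in k],f((c,rows[0]+k[0]+.5),z),f((c,rows[0]+k[0]+.5),98))
    return g,M
E
python3 -c "
from h import *
gap('w8'); gap('w8b',(150,165,385,395),(100,262),98)
"
```

```text
stand [-93.1   -5.6  101.83] F [1.16 0.14 0.37] yaw 5.970069680338427 22.975
ledge row pred [[146.0, 204.9], [164.5, 204.9], [387.1, 204.7]] plate corners pred [[187.0, 208.0], [376.0, 208.0]]
215 [(236.5, 62), (237.5, 50), (235.5, 14)] [-75.37  26.78] [-79.26  28.78]
300 [(236.5, 18), (237.5, 11), (235.5, 2)] [-75.4  -17.67] [-79.29 -18.38]
350 [(236.5, 18), (237.5, 12), (243.5, 7)] [-75.42 -43.81] [-79.31 -46.12]
stand [-93.16  -5.56 101.79] F [0.53 0.18 0.19] yaw 5.972240280876109 23.025
ledge row pred [[146.0, 204.8], [164.6, 204.8], [387.3, 204.6]] plate corners pred [[192.0, 203.0], [371.0, 203.0]]
150 [(203.5, 45), (204.5, 28), (202.5, 23)] [-60.27  62.77] [-60.27  62.77]
165 [(199.5, 80), (205.5, 25), (200.5, 23)] [-58.05  54.48] [-58.05  54.48]
385 [(205.5, 10), (214.5, 5), (206.5, 4)] [-61.48 -63.83] [-61.48 -63.83]
395 [(130.5, 3), (134.5, 3), (248.5, 3)] [-22.08 -65.27] [-22.08 -65.27]
```

>>> move_arm([
  [[3,0,0,0,0,0,0.6],[3,0,0,0,0,0,0.6],[3,0,0,0,0,0,0.6],[2,0,0,0,0,0,0.6],[1.2,0,0,0,0,0,0.6],[1,0,0,0,0,0,0.6],[0,0,0,0,0,0,0.6],[0,0,0,0,0,0,0.6]],
])

```text
time: 24.08
tcp_pos: [568.7, -211.4, 101.8]
ee_rot: [[0.995, 0.104, -0.0], [0.104, -0.995, 0.0], [-0.0, -0.0, -1.0]]
wrist_force: [-1.0, 0.7, -0.5]
width: 54.7
grip_force: 0.2
```

```bash
python3 -c "
from h import *
g,M=gap('w9',(215,300,340,360))
b=cv2.GaussianBlur(g,(3,1),0)
for c in(150,158,166,174,380,385,390): print(c,b[222:262:1,c].round().astype(int).tolist())
"
```

```text
stand [-79.95  -5.56 101.77] F [-0.92  0.78 -0.49] yaw 5.967947087220608 24.075
ledge row pred [[148.7, 227.9], [166.9, 227.9], [385.0, 227.7]] plate corners pred [[189.0, 233.0], [374.0, 232.0]]
215 [(236.5, 71), (237.5, 46), (235.5, 16)] [-62.2  26.8] [-66.09  28.81]
300 [(237.5, 15), (236.5, 11), (235.5, 3)] [-62.79 -17.64] [-66.71 -18.35]
340 [(237.5, 30), (236.5, 20), (238.5, 5)] [-62.8  -38.56] [-66.73 -40.55]
360 [(237.5, 17), (236.5, 11), (255.5, 7)] [-62.81 -49.02] [-66.74 -51.65]
150 [196, 192, 188, 188, 188, 181, 156, 146, 152, 163, 161, 164, 166, 169, 174, 176, 178, 180, 182, 184, 187, 187, 190, 193, 193, 200, 198, 197, 199, 200, 199, 196, 194, 192, 191, 192, 193, 193, 193, 196]
158 [103, 70, 66, 64, 67, 66, 76, 105, 122, 127, 127, 128, 128, 128, 127, 128, 127, 127, 127, 127, 127, 127, 126, 128, 128, 127, 126, 127, 127, 128, 127, 127, 127, 127, 127, 127, 127, 126, 127, 126]
166 [82, 63, 64, 65, 64, 65, 77, 103, 119, 126, 126, 127, 128, 127, 127, 127, 127, 127, 127, 128, 127, 127, 127, 127, 126, 127, 127, 127, 127, 127, 127, 127, 127, 127, 127, 128, 127, 126, 128, 128]
174 [80, 67, 66, 65, 66, 66, 76, 103, 120, 126, 126, 126, 127, 126, 127, 126, 126, 126, 125, 125, 125, 125, 124, 125, 125, 126, 125, 126, 126, 126, 126, 126, 125, 126, 126, 125, 126, 125, 126, 126]
380 [106, 107, 105, 99, 86, 74, 68, 70, 70, 71, 72, 72, 72, 72, 72, 72, 72, 71, 72, 72, 72, 73, 74, 73, 74, 73, 74, 75, 76, 76, 76, 78, 78, 78, 80, 82, 84, 84, 84, 86]
385 [104, 104, 105, 106, 107, 106, 105, 106, 107, 107, 109, 108, 108, 106, 103, 103, 102, 104, 104, 105, 106, 106, 105, 104, 105, 105, 105, 105, 105, 104, 104, 106, 106, 106, 104, 103, 103, 102, 103, 103]
390 [104, 104, 104, 104, 104, 104, 104, 105, 106, 107, 107, 107, 105, 104, 104, 104, 104, 104, 105, 106, 107, 106, 104, 103, 105, 106, 107, 107, 106, 107, 108, 108, 108, 105, 104, 102, 101, 103, 105, 104]
```

>>> move_arm([
  [[1,0,0,0,0,0,0.6],[1,0,0,0,0,0,0.6],[0.6,0,0,0,0,0,0.6],[0.5,0,0,0,0,0,0.6],[0,0,0,0,0,0,0.6],[0,0,0,0,0,0,0.6]],
])

```text
time: 24.88
tcp_pos: [571.7, -211.1, 101.7]
ee_rot: [[0.995, 0.104, -0.001], [0.104, -0.995, 0.0], [-0.001, -0.0, -1.0]]
wrist_force: [-1.2, -0.2, -0.4]
width: 55.0
grip_force: 0.6
```

```bash
python3 -c "
from h import *
g,M=gap('w10',(200,215,300,340,360))
b=cv2.GaussianBlur(g,(3,1),0)
for c in(158,166,174): print(c,b[222:245:1,c].round().astype(int).tolist())
for c in(190,200,215,300,340): print(c,b[228:250:1,c].round().astype(int).tolist())
"
```

```text
stand [-76.87  -5.57 101.75] F [-1.19 -0.08 -0.41] yaw 5.970040728357366 24.875
ledge row pred [[149.3, 233.2], [167.4, 233.1], [384.5, 233.0]] plate corners pred [[190.0, 238.0], [373.0, 238.0]]
200 [(237.5, 32), (236.5, 24), (249.5, 17)] [-59.67  34.67] [-63.59  37.16]
215 [(237.5, 58), (236.5, 37), (235.5, 25)] [-59.67  26.82] [-63.6   28.83]
300 [(237.5, 16), (236.5, 11), (235.5, 3)] [-59.7  -17.64] [-63.63 -18.35]
340 [(237.5, 29), (236.5, 18), (238.5, 7)] [-59.71 -38.56] [-63.64 -40.55]
360 [(237.5, 18), (236.5, 12), (255.5, 7)] [-59.72 -49.02] [-63.65 -51.64]
158 [194, 196, 198, 194, 169, 109, 72, 65, 66, 66, 66, 75, 100, 118, 126, 128, 128, 129, 128, 128, 128, 127, 128]
166 [195, 195, 195, 181, 127, 73, 66, 65, 64, 66, 65, 74, 99, 116, 126, 128, 127, 127, 128, 129, 128, 128, 127]
174 [193, 192, 190, 177, 125, 74, 66, 65, 64, 66, 66, 74, 98, 116, 126, 127, 126, 126, 127, 128, 126, 127, 126]
190 [153, 152, 149, 138, 136, 140, 148, 151, 151, 138, 127, 125, 125, 126, 126, 125, 125, 125, 125, 125, 127, 127]
200 [194, 194, 194, 194, 195, 194, 194, 194, 189, 165, 133, 128, 129, 129, 128, 128, 128, 127, 127, 126, 118, 102]
215 [188, 188, 188, 188, 188, 189, 188, 183, 161, 123, 63, 50, 49, 48, 50, 48, 47, 48, 47, 46, 43, 41]
300 [105, 105, 105, 105, 106, 105, 105, 106, 103, 91, 75, 73, 74, 73, 73, 73, 74, 74, 73, 74, 73, 74]
340 [107, 106, 106, 107, 108, 106, 107, 105, 101, 83, 54, 47, 48, 48, 48, 47, 48, 46, 47, 46, 43, 41]
```

>>> move_arm([
  [[-0.5,0,0,0,0,0,0.6],[-1,0,0,0,0,0,0.6],[-3,0,0,0,0,0,0.6],[-6,0,0,0,0,0,0.6],[-6,0,0,0,0,0,0.6],[0,0,0,0,0,0,0.6],[0,0,0,0,0,0,0.6]],
])

```text
time: 25.8
tcp_pos: [555.3, -212.8, 101.8]
ee_rot: [[0.995, 0.104, -0.001], [0.104, -0.995, 0.0], [-0.001, -0.0, -1.0]]
wrist_force: [0.2, 0.0, 0.0]
width: 55.1
grip_force: 0.0
```

```bash
python3 -c "
from h import *
g,M=gap('w11',(200,215,300,340,360),(190,245),107)
b=cv2.GaussianBlur(g,(3,1),0)
for c in(158,166,174,200,300,360): print(c,b[196:226:1,c].round().astype(int).tolist())
im,_=shot('side','s11'); a=cv2.imread('pics/s11.png')[130:230,190:350]; w=cv2.imread('pics/w11.png')
cv2.imwrite('pics/c11.png',np.vstack([cv2.resize(a,(560,350),interpolation=cv2.INTER_CUBIC),w[:250]]))
"
```

```text
stand [-93.35  -5.59 101.82] F [0.23 0.01 0.01] yaw 5.967317998498133 25.8
ledge row pred [[145.9, 204.5], [164.5, 204.4], [387.2, 204.3]] plate corners pred [[188.0, 207.0], [375.0, 207.0]]
200 [(206.5, 33), (207.5, 21), (205.5, 9)] [-59.57  33.76] [-62.17  35.93]
215 [(206.5, 31), (234.5, 31), (235.5, 27)] [-59.57  26.08] [-62.18  27.83]
300 [(206.5, 17), (207.5, 10), (205.5, 5)] [-59.61 -17.43] [-62.22 -18.05]
340 [(206.5, 17), (207.5, 12), (234.5, 10)] [-59.62 -37.9 ] [-62.23 -39.64]
360 [(206.5, 16), (207.5, 12), (205.5, 4)] [-59.63 -48.14] [-62.24 -50.44]
158 [197, 197, 187, 136, 77, 66, 65, 67, 70, 84, 113, 129, 131, 131, 130, 131, 131, 132, 131, 132, 131, 131, 130, 130, 130, 130, 130, 130, 130, 131]
166 [203, 199, 188, 150, 81, 67, 66, 67, 69, 83, 112, 128, 129, 129, 129, 130, 130, 130, 130, 130, 130, 130, 130, 129, 129, 130, 129, 130, 130, 130]
174 [199, 201, 192, 152, 82, 68, 68, 66, 69, 84, 114, 128, 130, 131, 130, 130, 130, 130, 130, 130, 129, 129, 128, 129, 129, 129, 129, 129, 129, 130]
200 [198, 199, 198, 198, 199, 198, 199, 199, 198, 198, 188, 155, 134, 133, 131, 132, 132, 132, 132, 132, 131, 130, 131, 130, 130, 130, 130, 131, 130, 131]
300 [108, 108, 108, 108, 108, 108, 108, 108, 108, 108, 103, 86, 76, 75, 74, 75, 75, 74, 76, 76, 75, 75, 75, 75, 75, 76, 75, 75, 75, 75]
360 [109, 108, 108, 108, 109, 108, 109, 108, 108, 107, 104, 88, 75, 74, 74, 74, 75, 73, 75, 75, 74, 74, 74, 74, 74, 75, 73, 75, 75, 74]
```

View pics/c11.png

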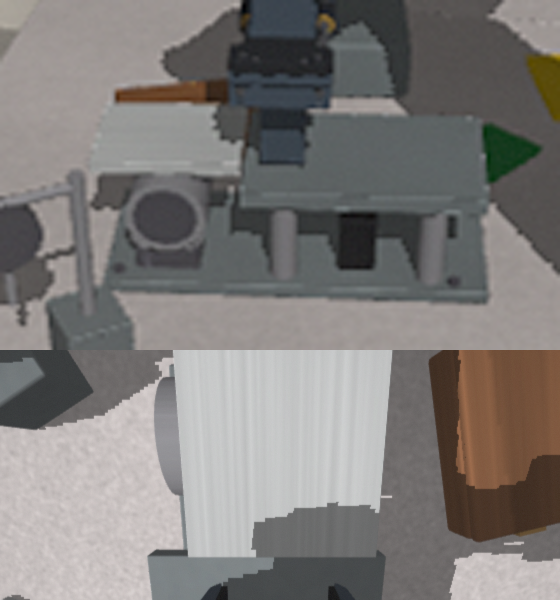

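The picture shows the plate sitting on the cylinder past the ledge, with fingers clear. I'll check tilt numerically from the side view's near plate edge, first backing the arm away.

>>> move_arm([
  [[-15,0,-3,0,0,0,0.6],[-25,0,-20,0,0,0,0.6],[-30,0,-50,0,0,0,0.6],[-30,0,-60,0,0,0,0.6],[-10,0,-50,0,0,0,0.6],[0,0,0,0,0,0,0.6],[0,0,0,0,0,0,0.6]],
])

```text
time: 26.78
tcp_pos: [447.3, -223.8, 280.0]
ee_rot: [[0.995, 0.104, -0.001], [0.104, -0.995, 0.0], [-0.001, -0.001, -1.0]]
wrist_force: [0.5, 0.3, -0.0]
width: 54.8
grip_force: 0.0
```

```bash
python3 -c "
from h import *
log();where()
im,M=shot('side','s12'); g=im.astype(float).mean(2)
w,W=shot('wrist','w12')
def pt(x,y,h,th,e=0.9): # plate local x,y, height h above underside, front-down tilt th about crown
    xx=(e+x); zz=h; c,s=np.cos(th),np.sin(th)
    cx=32*np.sin(th)+ (xx-32*th)*c+zz*s; cz=65+32*np.cos(th)-(xx-32*th)*s+zz*c
    return st(cx,y-8.5,cz)
for x in(-54,-40,40,54):
    r=[(round(float(np.degrees(t))),np.round(proj(M,pt(x,48,0,t)),1).tolist(),np.round(proj(M,pt(x,48,10,t)),1).tolist()) for t in np.radians([-4,0,4])]
    c=int(round(r[1][1][0])); print(x,r); print('  col',c,'rows170-190',g[170:191,c].round().astype(int).tolist())
for t in np.radians([-4,0,4,8]): print('wrist corners',round(np.degrees(t)),[np.round(proj(W,pt(x,y,10,t)),1).tolist() for x,y in((-60,48),(60,48),(60,-48),(-60,-48))])
b=w.astype(float).mean(2)
k=[]
for r in range(30,150,6):
    d=np.diff(b[r]); L=d[150:260]; i=int(np.argmax(L)); R_=-d[290:400]; j=int(np.argmax(R_)); k.append((r,150+i+.5,round(L[i]),290+j+.5,round(R_[j])))
print(k)
"
```

```text
stand [-201.96   -5.21  279.99] F [ 0.49  0.26 -0.02] yaw 5.965316735587082 26.775
-54 [(-4, [255.8, 180.8], [256.0, 177.8]), (0, [255.9, 179.7], [255.8, 176.7]), (4, [255.8, 178.6], [255.5, 175.5])]
  col 256 rows170-190 [142, 144, 142, 144, 144, 142, 164, 150, 145, 137, 93, 119, 140, 139, 122, 94, 87, 87, 65, 52, 53]
-40 [(-4, [250.8, 180.4], [251.0, 177.3]), (0, [250.9, 179.5], [250.8, 176.5]), (4, [250.8, 178.7], [250.5, 175.6])]
  col 251 rows170-190 [142, 143, 143, 141, 145, 145, 137, 138, 144, 149, 104, 73, 81, 85, 69, 58, 54, 55, 51, 90, 98]
40 [(-4, [222.2, 177.8], [222.2, 174.7]), (0, [222.2, 178.6], [222.0, 175.6]), (4, [222.3, 179.5], [221.8, 176.4])]
  col 222 rows170-190 [147, 150, 147, 148, 150, 149, 148, 148, 154, 119, 83, 81, 82, 80, 82, 81, 81, 81, 79, 69, 134]
54 [(-4, [217.2, 177.3], [217.2, 174.3]), (0, [217.2, 178.5], [217.0, 175.4]), (4, [217.4, 179.6], [216.9, 176.6])]
  col 217 rows170-190 [147, 161, 154, 150, 150, 150, 146, 145, 150, 153, 135, 125, 126, 129, 133, 95, 73, 78, 77, 69, 134]
wrist corners -4 [[229.8, 40.9], [222.1, -124.6], [340.9, -124.8], [332.4, 40.7]]
wrist corners 0 [[229.2, 39.4], [222.9, -122.4], [340.0, -122.6], [333.1, 39.2]]
wrist corners 4 [[228.5, 37.4], [223.7, -119.9], [339.2, -120.1], [333.9, 37.3]]
wrist corners 8 [[227.7, 35.0], [224.4, -117.1], [338.3, -117.4], [334.7, 34.9]]
[(30, 228.5, 32, 332.5, 67), (36, 228.5, 47, 332.5, 77), (42, 160.5, 5, 364.5, 42), (48, 174.5, 6, 388.5, 22), (54, 193.5, 5, 338.5, 38), (60, 173.5, 3, 338.5, 31), (66, 183.5, 6, 337.5, 15), (72, 198.5, 6, 337.5, 29), (78, 175.5, 5, 337.5, 32), (84, 176.5, 5, 337.5, 21), (90, 153.5, 5, 336.5, 30), (96, 168.5, 7, 336.5, 31), (102, 150.5, 5, 336.5, 22), (108, 189.5, 6, 335.5, 21), (114, 204.5, 6, 335.5, 35), (120, 179.5, 5, 335.5, 26), (126, 154.5, 6, 334.5, 18), (132, 153.5, 6, 334.5, 34), (138, 159.5, 57, 334.5, 29), (144, 167.5, 65, 333.5, 12)]
```

The side-view edge gives a tilt of about 0° (±1.5°), and the rear edge is about 2 mm clear of the ledge. I'll let it settle, then hand in.

>>> move_arm([
  [[0,0,0,0,0,0,0.6],[0,0,0,0,0,0,0.6],[0,0,0,0,0,0,0.6],[0,0,0,0,0,0,0.6],[0,0,0,0,0,0,0.6],[0,0,0,0,0,0,0.6],[0,0,0,0,0,0,0.6],[0,0,0,0,0,0,0.6]],
])

```text
time: 27.88
tcp_pos: [448.0, -224.0, 280.7]
ee_rot: [[0.995, 0.104, -0.001], [0.104, -0.995, 0.0], [-0.001, -0.0, -1.0]]
wrist_force: [-0.1, 0.7, 0.4]
width: 54.8
grip_force: 0.0
```

```bash
python3 -c "
from h import *
im,M=shot('side','s13'); a=cv2.imread('pics/s12.png').astype(float);d=np.abs(a-cv2.imread('pics/s13.png')).mean(2)[165:200,205:265];print(d.max(),d.mean())
print(arm.close_job())"
```

```text
5.333333333333333 0.88
the job is handed in; nothing more can be done
None
```

I handed the job in at about 28 s; no verdict came back. By my last measurements the master cylinder lies centred in the V, and the plate balances on it square and level (about 0°, ±1.5°), roughly 2 mm clear of the ledge; I saw no contact with the four bystanders but did not re-measure them.

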